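Put the loose sockets back on the socket rail in order of width

ROBOT

A 7-joint arm with a two-finger parallel gripper is mounted at the origin on the work surface. World frame = base frame: x ahead of the robot, y to its left, z up, the work surface at z = 0. Lengths are in m, angles in rad, forces in N, time in s.
With the tool pointing down it reaches from about 0.4 to 0.875 m from the base axis. Payload 19.3 kg.
Tool frame: the origin (TCP) lies midway between the tips of the shut fingers; the grasp point (between the pads) lies 19 mm behind it; z points along the fingers, y is the direction in which the jaws open and shut (so a half turn about z gives the same grasp; the last joint's range is limited). The gripper opens to 85 mm and grips with 20 to 120 N. Pads are 22 mm wide; open, the fingers measure 114 mm over their backs; the gripper's body (76 mm by 85 mm) begins 54 mm behind the grasp point. The pads swing forward as they close: fully open they stand 13 mm farther back than shut.
Start: joints at [-1.291, 0.521, -0.036, 1.599, 0.021, 1.021, -0.113], TCP at [0.214, 0.587, 0.231] pointing down, gripper open.
Joint ranges: [-2.91, 2.91], [-0.3, 2.13], [-1.5, 1.42], [0.17, 2.43], [-1.26, 4.41], [0.16, 1.93], [-2.52, 2.52]. Speed limits (rad/s): [1.89, 1.89, 2.39, 2.39, 3.01, 3.01, 3.01].

INTERFACE

Orientations are given as [roll, pitch, yaw] about the fixed x, y, z axes, in that order (R = Rz(yaw) Ry(pitch) Rx(roll)).
In Python, from workcell import bot gives the robot as it stands.
- The arm moves only by the tool servo_tool, never from a script. Its argument "plan" is a list of rows, each a list of 5 numbers: the shift along the world's x, y, z in mm, then the turn about the world's z in rad, then the gripper's target within -1 to 1 (shut at 1, half-way at 0, fully open at -1). In form: [[tx, ty, tz, yaw, jaw], ...]. A call has exactly 10 rows; each row is the pose to reach, as a shift and turn from the pose commanded when the call began; what a row does not reach only later rows make up. A row lasts 1/12 s, in which the tool goes at most 41.7 mm and 7.16 degrees, less where a joint would pass 70% of its speed; a pose out of reach is approached as far as the arm can. A call with a gripper value outside its range is refused whole. The fingers move at their own pace and stop on an object; "squeeze" is the grip in N (left out, the last holds). Time passes only in rows, so rows that repeat a pose let the fingers close, or fill a call up. It gives the time, the measured TCP pose, the force and the opening at its end, in the units of the state.
- bot.observe(): the state, without advancing time (a new reading comes with each control period).
- bot.grab_frame(name): name is "side" or "top" or "wrist"; returns the picture (384x512x3 uint8, blue, green, red); there is no depth.
- bot.calibration(name): a dict with "fx", "fy", "cx", "cy" (pixels), "T" (4x4, takes a point from camera to world coordinates). Camera axes: x right, y down, z forward; pixel columns grow to the right and rows downward; lengths in m; the calibration is good to about 2 mm. A picture is of the moment at which its call begins: read the wrist's pose just before it. calibration takes no time and is no camera call; for the wrist camera it gives the pose at the moment of the call.
- bot.job_done(): hands the job in, once; it reports no verdict.
The state is a dict: "clock": time; "qpos": joint angles; "qd": joint speeds; "joint_efforts": joint torques, N m; "position": TCP position; "tool_rot": TCP orientation; "force": force on the tool from outside, world axes, zero at the start; "moment": the same for the moment, N m; "grip_width": finger opening in m.
Only numpy, scipy, OpenCV 4.12 (cv2) and the standard library are available. Lean on these libraries where they do the work, as an engineer would, in place of code of your own. Each camera call takes 0.05 s, during which the arm holds its last target.

TASK

Finish the row on the socket rail: the widest socket already stands at one end and stays where it is. Stand the four loose sockets from the bench on the four empty pads in order of width (not height; one is a deep socket), the widest of them next to it and so on down to the narrowest at the other end of the rail. Each stands upright with its hexagon opening up, centred on its pad, and is let go.

Things in the scene. Friction and masses are not known exactly. Their poses are not given: they have to be found in the camera images.
- socket_43: loose steel wrench socket, a plain straight-sided cylinder 43 mm in diameter and 50 mm high, standing upright on the bench with its 30 mm hexagon opening up; the widest of the four loose ones; origin at the centre of its underside, z up along its axis
- socket_36: loose steel wrench socket, a plain straight-sided cylinder 36 mm in diameter and 44 mm high, standing upright on the bench with its 24 mm hexagon opening up; the second widest of the four loose ones; origin at the centre of its underside, z up along its axis
- socket_29: loose steel wrench socket, a plain straight-sided cylinder 29 mm in diameter and 60 mm high (a deep socket: the tallest of all, but second narrowest), standing upright on the bench with its 19 mm hexagon opening up; the third widest of the four loose ones; origin at the centre of its underside, z up along its axis
- socket_22: loose steel wrench socket, a plain straight-sided cylinder 22 mm in diameter and 38 mm high, standing upright on the bench with its 14 mm hexagon opening up; the narrowest of all; origin at the centre of its underside, z up along its axis
- socket_50: the widest socket of the set, 50 mm in diameter and 54 mm high, already standing (not fastened) on the pad at one end of the rail, at either end from one start to the next; it stays there; origin at the centre of its underside, z up along its axis
- pad_1: one of the four empty pads of the rail: a flat round black rubber pad 50 mm in diameter and 4 mm thick with a thin steel rim; origin at the centre of its underside, so its top is 4 mm above this, 18 mm above the bench; y along the rail. The four are alike, and which of the four names is where along the rail changes from start to start
- pad_2: one of the four empty pads of the rail: a flat round black rubber pad 50 mm in diameter and 4 mm thick with a thin steel rim; origin at the centre of its underside, so its top is 4 mm above this, 18 mm above the bench; y along the rail. The four are alike, and which of the four names is where along the rail changes from start to start
- pad_3: one of the four empty pads of the rail: a flat round black rubber pad 50 mm in diameter and 4 mm thick with a thin steel rim; origin at the centre of its underside, so its top is 4 mm above this, 18 mm above the bench; y along the rail. The four are alike, and which of the four names is where along the rail changes from start to start
- pad_4: one of the four empty pads of the rail: a flat round black rubber pad 50 mm in diameter and 4 mm thick with a thin steel rim; origin at the centre of its underside, so its top is 4 mm above this, 18 mm above the bench; y along the rail. The four are alike, and which of the four names is where along the rail changes from start to start
- rail: low aluminium socket rail, fixed to the bench, 340 mm long, 62 mm wide and 14 mm high, carrying a straight row of five pads along its centre line, about 62 mm from centre to centre (each up to 4 mm off its even place); origin at the centre of its underside (bench level), y along its length, z up. The pads stand on its top. Only low small parts (up to 20 mm high) lie between the loose sockets, about 20 mm or more from them
Things that resemble listed ones, but are neither listed nor needed, are in the scene too. What is shaped like the socket_36 but pink is not meant.

How it is judged:
At the end, for the whole second after the job is handed in: Along the rail from the 50 mm socket stand the 43, 36, 29 and 22 mm sockets in that order, each within 12 mm of a pad's centre, on its top (within 4 mm), upright within 0.1 rad, opening up, let go and at rest; the 50 mm socket stands within 10 mm of where it was ((horizontal distance between socket_43 and pad_1 below 0.012 m or horizontal distance between socket_43 and pad_2 below 0.012 m or horizontal distance between socket_43 and pad_3 below 0.012 m or horizontal distance between socket_43 and pad_4 below 0.012 m) and horizontal distance between socket_43 and socket_50 between 0.032 and 0.092 m and height (world z) of socket_43 between 0.014 and 0.022 m and angle between each of socket_43, socket_36, socket_29, socket_22, socket_50's own z axis and vertical below 0.1 rad and linear speed of each of socket_43, socket_36, socket_29, socket_22, socket_50 below 0.02 m/s and angular speed of each of socket_43, socket_36, socket_29, socket_22, socket_50 below 0.2 rad/s and contact force between each of socket_43, socket_36, socket_29, socket_22, socket_50 and the fingers below 0.05 N and (horizontal distance between socket_36 and pad_1 below 0.012 m or horizontal distance between socket_36 and pad_2 below 0.012 m or horizontal distance between socket_36 and pad_3 below 0.012 m or horizontal distance between socket_36 and pad_4 below 0.012 m) and horizontal distance between socket_36 and socket_50 between 0.094 and 0.154 m and height (world z) of socket_36 between 0.014 and 0.022 m and (horizontal distance between socket_29 and pad_1 below 0.012 m or horizontal distance between socket_29 and pad_2 below 0.012 m or horizontal distance between socket_29 and pad_3 below 0.012 m or horizontal distance between socket_29 and pad_4 below 0.012 m) and horizontal distance between socket_29 and socket_50 between 0.156 and 0.216 m and height (world z) of socket_29 between 0.014 and 0.022 m and (horizontal distance between socket_22 and pad_1 below 0.012 m or horizontal distance between socket_22 and pad_2 below 0.012 m or horizontal distance between socket_22 and pad_3 below 0.012 m or horizontal distance between socket_22 and pad_4 below 0.012 m) and horizontal distance between socket_22 and socket_50 between 0.218 and 0.278 m and height (world z) of socket_22 between 0.014 and 0.022 m and height (world z) of socket_50 between 0.014 and 0.022 m and distance of socket_50 from where it was at the start of the episode below 0.01 m); the robot touches nothing.
It fails at once if the 50 mm socket that already stands on the rail is knocked over or lifted off (angle between socket_50's own z axis and vertical above 0.5 rad or height (world z) of socket_50 above 0.045 m).
It also fails if it takes over 93 s, if anything falls off the work surface, if the arm or the gripper's body presses on something with over 40 N, if the wrist force passes 120 N, or if a joint passes its speed limit or range.

## Working session

There is one attempt and no reset: what is moved stays moved. The work goes in short steps, Python scripts to look and compute and a tool call to move; the robot and the scene stay as the last step left them, time stands still between calls to the robot, and variables do not carry over. Pictures are saved under pics/ and viewed, and the job is handed in when it is done.

Besides the shell and the picture viewer there is one more tool, called after ">>>" in YAML: its name, and indented under it one key for each argument. servo_tool: Moves the arm, as the interface text tells. Its arguments: {"type":"object","properties":{"plan":{"type":"array","items":{"type":"array","items":{"type":"number"}}},"squeeze":{"type":"number"}},"required":["plan"]}

```bash
mkdir -p pics; python3 - <<'E'
from workcell import bot
import cv2
s=bot.observe(); print(s['clock'],s['position'],s['tool_rot'],s['grip_width'])
for n in ['top','side']:
    f=bot.grab_frame(n); cv2.imwrite(f'pics/{n}0.png',f); c=bot.calibration(n); print(n,c)
E
```

```text
0.0 [0.21410047 0.58680025 0.2307256 ] [-3.14042675e+00  6.92076872e-05  2.79177959e+00] 0.0854832512650081
top {'fx': 363.3113769598804, 'fy': 363.3113769598804, 'cx': 257.5339537526269, 'cy': 195.97625898810588, 'T': array([[ 0.02157782, -0.98565727,  0.16737429,  0.41034539],
       [-0.99974967, -0.02226355, -0.00222145,  0.00720734],
       [ 0.00591593, -0.16728445, -0.98589092,  0.71362588],
       [ 0.        ,  0.        ,  0.        ,  1.        ]])}
side {'fx': 430.08142889034315, 'fy': 430.08142889034315, 'cx': 246.15254055687922, 'cy': 186.40997393914716, 'T': array([[-0.93813574, -0.25060735,  0.23895038,  0.3058141 ],
       [-0.34626135,  0.68313482, -0.64298515,  0.55498635],
       [-0.00209852, -0.68594663, -0.72764883,  0.66030695],
       [ 0.        ,  0.        ,  0.        ,  1.        ]])}
```

View pics/top0.png

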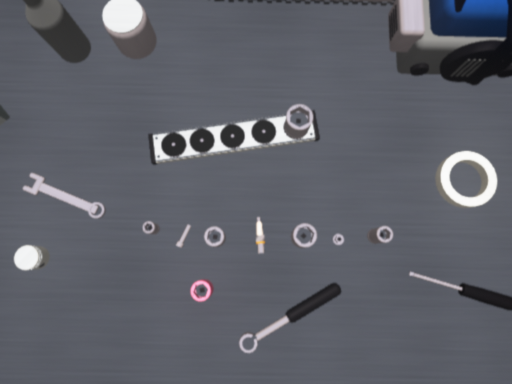

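View pics/side0.png

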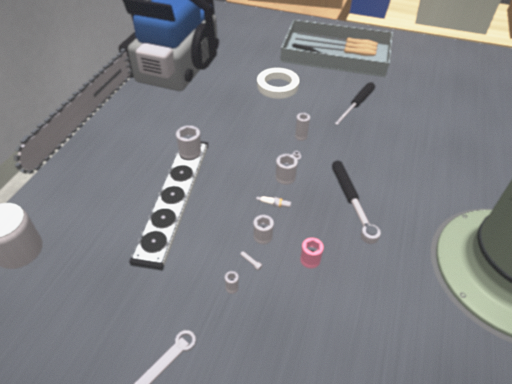

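The 50 mm socket is at top-view pixel (300,117), and the four empty pads run left from there to (174,144). Look-alikes:
- (149,228): small socket, likely the 22.
- (214,237): likely the 36.
- (305,236): likely the 43.
- (384,234): tall and narrow, likely the 29.
- (338,239): low ring, not a socket.
- (201,291): the pink one, excluded.

I'll check these in a crop.

```bash
python3 - <<'E'
import cv2,numpy as np
f=cv2.imread('pics/top0.png')
a=cv2.resize(f[95:175,140:330],None,fx=4,fy=4,interpolation=cv2.INTER_CUBIC)
b=cv2.resize(f[210:260,130:230],None,fx=7,fy=7,interpolation=cv2.INTER_CUBIC)
c=cv2.resize(f[210:260,290:400],None,fx=7,fy=7,interpolation=cv2.INTER_CUBIC)
cv2.imwrite('pics/ca.png',a);cv2.imwrite('pics/cb.png',b);cv2.imwrite('pics/cc.png',c)
E
```

```text
(no output)
```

View pics/ca.png

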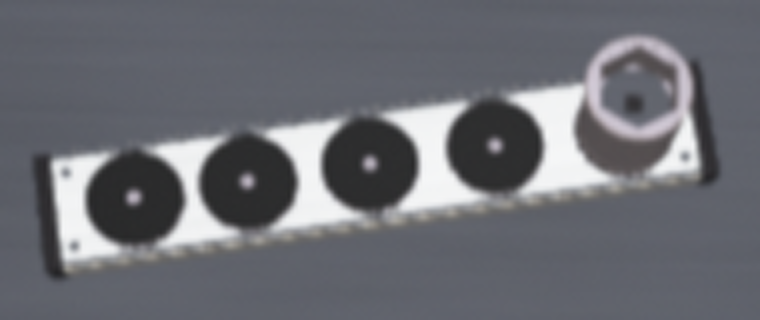

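View pics/cb.png

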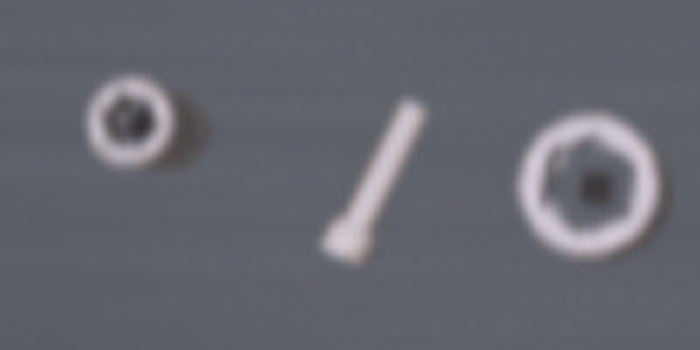

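View pics/cc.png

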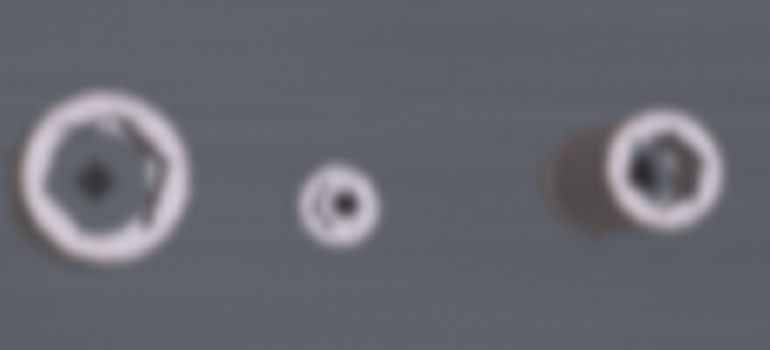

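```bash
cat > h.py <<'E'
import numpy as np
def p2w(c,u,v,z):
    T=c['T']; d=T[:3,:3]@np.array([(u-c['cx'])/c['fx'],(v-c['cy'])/c['fy'],1]); o=T[:3,3]
    return o+d*(z-o[2])/d[2]
E
python3 - <<'E'
from workcell import bot
from h import *
c=bot.calibration('top')
P={'A':(134,197,4,140,95,.018,100),'B':(247,181,4,140,95,.018,98),'C':(370,163,4,140,95,.018,98),'D':(495,146,4,140,95,.018,98),'50':(637,87,4,140,95,.072,106),
'22':(131,121,7,130,210,.038,89),'36':(589,184,7,130,210,.044,142),'43':(104,177,7,290,210,.05,170),'29':(664,170,7,290,210,.06,116),'nut':(340,205,7,290,210,.015,78)}
W={}
for k,(x,y,s,ox,oy,z,d) in P.items():
    f=lambda x:( (x+.5)/s-.5)
    w=p2w(c,f(x)+ox,f(y)+oy,z); w2=p2w(c,f(x+d)+ox,f(y)+oy,z); W[k]=w
    print(k,w.round(4),'diam',np.linalg.norm(w2-w).round(4),'r',np.hypot(*w[:2]).round(3))
v=W['D']-W['A'];print('rail ang',np.arctan2(v[1],v[0]))
for a,b in ['AB','BC','CD']: print(np.linalg.norm(W[a]-W[b]))
print(np.linalg.norm(W['D'][:2]-W['50'][:2]))
print(bot.calibration('wrist'))
E
```

```text
A [0.6297 0.1756 0.018 ] diam 0.0496 r 0.654
B [0.6393 0.12   0.018 ] diam 0.0488 r 0.65
C [0.6501 0.059  0.018 ] diam 0.0489 r 0.653
D [ 0.6604 -0.0032  0.018 ] diam 0.0491 r 0.66
50 [ 0.6713 -0.0679  0.072 ] diam 0.0494 r 0.675
22 [0.4623 0.2072 0.038 ] diam 0.0236 r 0.507
36 [0.448  0.0844 0.044 ] diam 0.0372 r 0.456
43 [ 0.4531 -0.0812  0.05  ] diam 0.0443 r 0.46
29 [ 0.4574 -0.2237  0.06  ] diam 0.0298 r 0.509
nut [ 0.4492 -0.1505  0.015 ] diam 0.0214 r 0.474
rail ang -1.4005052470020989
0.056512004641356375
0.061864013977793175
0.06310907192812545
0.06563884093168298
{'fx': 268.245228485011, 'fy': 268.245228485011, 'cx': 255.65121105895165, 'cy': 190.98774848653667, 'T': array([[ 0.34184299,  0.90057333,  0.26853498,  0.14616327],
       [ 0.93975653, -0.32728174, -0.09871331,  0.61109427],
       [-0.00101198,  0.28610196, -0.95819865,  0.37303856],
       [ 0.        ,  0.        ,  0.        ,  1.        ]])}
```

All four sockets match their stated diameters, and the pad spacing comes out at 57–66 mm. Targets are 43→D, 36→C, 29→B and 22→A. The jaws will open across the rail, at tool yaw of about 1.74. First I move to a hover.

>>> servo_tool:
  plan:
    - [22,-34,0,-0.1,-1]
    - [44,-68,0,-0.2,-1]
    - [66,-102,0,-0.3,-1]
    - [88,-136,0,-0.4,-1]
    - [110,-170,0,-0.5,-1]
    - [132,-204,0,-0.6,-1]
    - [154,-238,-10,-0.7,-1]
    - [176,-272,-20,-0.8,-1]
    - [198,-306,-30,-0.9,-1]
    - [220,-337,-40,-1.0,-1]
  squeeze: 40

```text
clock: 0.93
position: [0.4348, 0.2479, 0.191]
tool_rot: [3.142, 0.0, 1.787]
force: [1.0, 0.5, 0.2]
grip_width: 0.0858
```

>>> servo_tool:
  plan:
    - [14,-20,-10,-0.02,-1]
    - [28,-41,-20,-0.05,-1]
    - [28,-41,-40,-0.05,-1]
    - [28,-41,-60,-0.05,-1]
    - [28,-41,-60,-0.05,-1]
    - [28,-41,-60,-0.05,-1]
    - [28,-41,-60,-0.05,-1]
    - [28,-41,-60,-0.05,-1]
    - [28,-41,-60,-0.05,-1]
    - [28,-41,-60,-0.05,-1]

```text
clock: 1.77
position: [0.4624, 0.2095, 0.132]
tool_rot: [3.141, -0.001, 1.742]
force: [0.0, -0.0, 0.9]
grip_width: 0.0852
```

```bash
cat > look.py <<'E'
import sys,cv2,pickle
from workcell import bot
n,out=sys.argv[1:3]
s=bot.observe();c=bot.calibration(n)
f=bot.grab_frame(n);cv2.imwrite(f'pics/{out}.png',f)
pickle.dump(c,open(f'pics/{out}.pkl','wb'))
print(s['clock'],s['position'].round(4),s['tool_rot'].round(3),s['grip_width'],s['force'].round(1))
E
python3 look.py wrist w1
```

```text
1.7667 [0.4624 0.2095 0.132 ] [ 3.141e+00 -1.000e-03  1.742e+00] 0.08515154831823586 [ 0.  -0.   0.9]
```

View pics/w1.png

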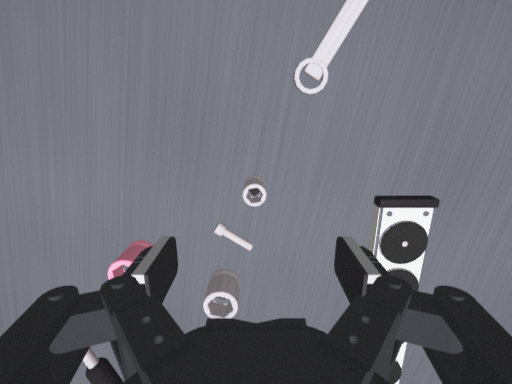

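Wrist view: the 22's opening is at (255,195), the 36's at (222,303), and pad A's centre at (405,242). I'll check these against the top-view numbers.

```bash
python3 - <<'E'
import pickle
from h import *
c=pickle.load(open('pics/w1.pkl','rb'))
for n,u,v,z in [('22',255,195,.038),('36',221.5,303,.044),('A',404.5,242.5,.018)]: print(n,p2w(c,u,v,z).round(4))
E
```

```text
22 [0.4626 0.207  0.038 ]
36 [0.4483 0.0889 0.044 ]
A [0.6285 0.176  0.018 ]
```

>>> servo_tool:
  plan:
    - [0,-2,-30,0,-1]
    - [0,-2,-60,0,-1]
    - [0,-2,-90,0,-1]
    - [0,-2,-110,0,-1]
    - [0,-2,-122,0,-1]
    - [0,-2,-122,0,-1]
    - [0,-2,-122,0,0.3]
    - [0,-2,-122,0,1]
    - [0,-2,-122,0,1]
    - [0,-2,-122,0,1]

```text
clock: 2.65
position: [0.4628, 0.2075, 0.0104]
tool_rot: [3.14, -0.001, 1.742]
force: [-0.1, 0.0, 0.6]
grip_width: 0.0388
```

>>> servo_tool:
  plan:
    - [0,0,0,0,1]
    - [0,0,0,0,1]
    - [0,0,0,0,1]
    - [0,0,0,0,1]
    - [0,0,0,0,1]
    - [0,0,0,0,1]
    - [0,0,10,0,1]
    - [0,0,30,0,1]
    - [0,0,60,0,1]
    - [0,0,80,0,1]

```text
clock: 3.48
position: [0.4624, 0.207, 0.0917]
tool_rot: [3.141, -0.0, 1.741]
force: [1.3, 0.3, 0.8]
grip_width: 0.0208
```

```bash
python3 look.py wrist w2
```

```text
3.4833 [0.4624 0.207  0.0917] [ 3.141 -0.     1.741] 0.02077300788175773 [1.3 0.3 0.8]
```

View pics/w2.png

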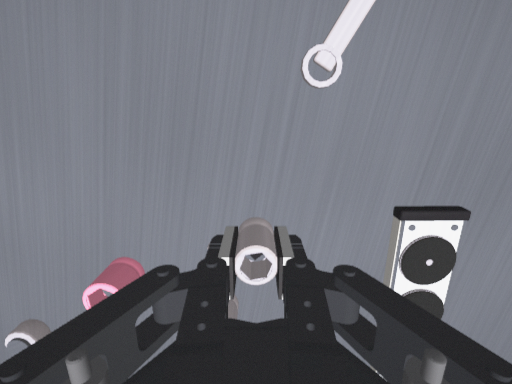

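```bash
python3 - <<'E'
import pickle
from h import *
c=pickle.load(open('pics/w2.pkl','rb'))
for n,u,v,z in [('22',256.5,265,.12),('A',429.5,263,.018)]: print(n,p2w(c,u,v,z).round(4))
E
```

```text
22 [0.463  0.2077 0.12  ]
A [0.6297 0.1738 0.018 ]
```

>>> servo_tool:
  plan:
    - [30,-6,5,0,1]
    - [65,-12,5,0,1]
    - [100,-18,5,0,1]
    - [135,-25,5,0,1]
    - [167,-31,5,0,1]
    - [167,-31,0,0,1]
    - [167,-31,-20,0,1]
    - [167,-31,-40,0,1]
    - [167,-31,-40,0,1]
    - [167,-31,-40,0,1]

```text
clock: 4.37
position: [0.6287, 0.1759, 0.0492]
tool_rot: [-3.14, 0.0, 1.742]
force: [0.4, 0.4, -0.6]
grip_width: 0.0208
```

```bash
python3 look.py wrist w3
```

```text
4.3667 [0.6287 0.1759 0.0492] [-3.14   0.     1.742] 0.020811616694996305 [ 0.4  0.4 -0.6]
```

View pics/w3.png

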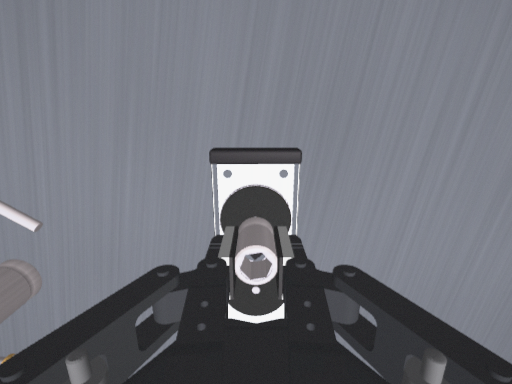

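>>> servo_tool:
  plan:
    - [0,0,-8,0,1]
    - [0,0,-15,0,1]
    - [0,0,-21,0,1]
    - [0,0,-21,0,1]
    - [0,0,-21,0,1]
    - [0,0,-21,0,1]
    - [0,0,-21,0,0.3]
    - [0,0,-21,0,0]
    - [0,0,-21,0,-0.5]
    - [0,0,-21,0,-1]

```text
clock: 5.25
position: [0.6293, 0.1762, 0.0284]
tool_rot: [3.141, -0.0, 1.742]
force: [0.7, 0.0, 0.5]
grip_width: 0.0655
```

>>> servo_tool:
  plan:
    - [0,0,-21,0,-1]
    - [0,0,-21,0,-1]
    - [0,0,0,0,-1]
    - [0,0,30,0,-1]
    - [0,0,60,0,-1]
    - [0,0,80,0,-1]
    - [-30,-15,80,0,-1]
    - [-60,-30,80,0,-1]
    - [-90,-45,80,0,-1]
    - [-120,-60,80,0,-1]

```text
clock: 6.08
position: [0.5076, 0.1155, 0.1088]
tool_rot: [3.142, -0.0, 1.742]
force: [1.1, 0.1, 0.1]
grip_width: 0.0857
```

```bash
python3 look.py wrist w4
```

```text
6.0833 [0.5076 0.1155 0.1088] [ 3.142 -0.     1.742] 0.08571006627350922 [1.1 0.1 0.1]
```

View pics/w4.png

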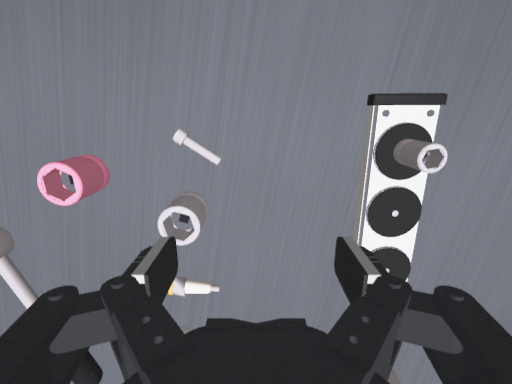

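```bash
python3 - <<'E'
import pickle
from h import *
c=pickle.load(open('pics/w4.pkl','rb'))
for n,u,v,z in [('22',433,157.5,.056),('Acentre',404.5,151,.018),('B',395.5,213.5,.018),('36',179.5,225,.044)]: print(n,p2w(c,u,v,z).round(4))
E
```

```text
22 [0.6291 0.1764 0.056 ]
Acentre [0.6286 0.1756 0.018 ]
B [0.6394 0.1185 0.018 ]
36 [0.4484 0.0852 0.044 ]
```

The 22 stands centred on pad A, within 1 mm. In the last call my -21 mm rows were relative to the new start, so the open gripper dipped lower than I meant. No harm came of it, and I'll keep the references straight from here. Next is the 36.

>>> servo_tool:
  plan:
    - [-30,-15,0,0,-1]
    - [-61,-31,0,0,-1]
    - [-61,-31,-20,0,-1]
    - [-61,-31,-45,0,-1]
    - [-61,-31,-70,0,-1]
    - [-61,-31,-88,0,-1]
    - [-61,-31,-98,0,-1]
    - [-61,-31,-98,0,-1]
    - [-61,-31,-98,0,0]
    - [-61,-31,-98,0,1]

```text
clock: 6.97
position: [0.4487, 0.0852, 0.0113]
tool_rot: [3.141, -0.0, 1.742]
force: [-0.3, 0.7, 0.3]
grip_width: 0.0638
```

>>> servo_tool:
  plan:
    - [0,0,0,0,1]
    - [0,0,0,0,1]
    - [0,0,0,0,1]
    - [0,0,0,0,1]
    - [0,0,0,0,1]
    - [0,0,0,0,1]
    - [0,0,10,0,1]
    - [0,0,30,0,1]
    - [0,0,60,0,1]
    - [0,0,80,0,1]

```text
clock: 7.8
position: [0.4483, 0.085, 0.0927]
tool_rot: [3.141, -0.0, 1.741]
force: [1.1, 0.7, -0.8]
grip_width: 0.035
```

```bash
python3 look.py wrist w5
```

```text
7.8 [0.4483 0.085  0.0927] [ 3.141 -0.     1.741] 0.03504382922473347 [ 1.1  0.7 -0.8]
```

View pics/w5.png

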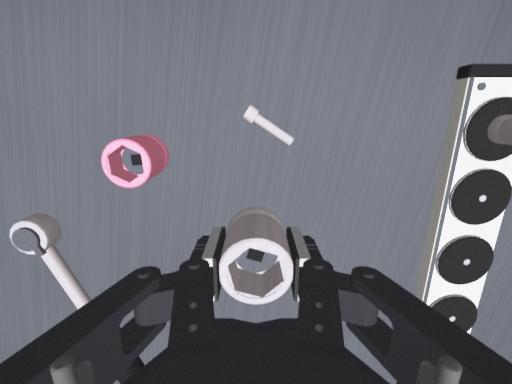

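The 36 is held with its opening up. Pads B, C and D are at (482,198), (466,262) and (452,319).

```bash
python3 - <<'E'
import pickle
from h import *
c=pickle.load(open('pics/w5.pkl','rb'))
for n,u,v,z in [('B',482.5,198.5,.018),('C',466.5,262.5,.018),('D',452,319,.018),('36',256,270,.127)]: print(n,p2w(c,u,v,z).round(4))
E
```

```text
B [0.6389 0.1185 0.018 ]
C [0.6497 0.0576 0.018 ]
D [ 0.6604 -0.0046  0.018 ]
36 [0.4484 0.0867 0.127 ]
```

>>> servo_tool:
  plan:
    - [35,-5,0,0,1]
    - [75,-10,0,0,1]
    - [115,-15,0,0,1]
    - [155,-21,0,0,1]
    - [190,-26,0,0,1]
    - [202,-27,0,0,1]
    - [202,-27,-15,0,1]
    - [202,-27,-30,0,1]
    - [202,-27,-45,0,1]
    - [202,-27,-45,0,1]

```text
clock: 8.68
position: [0.6486, 0.058, 0.0432]
tool_rot: [-3.138, -0.0, 1.742]
force: [-0.1, 0.4, -1.4]
grip_width: 0.0349
```

>>> servo_tool:
  plan:
    - [0,0,-8,0,1]
    - [0,0,-16,0,1]
    - [0,0,-16,0,1]
    - [0,0,-16,0,1]
    - [0,0,-16,0,1]
    - [0,0,-16,0,0.3]
    - [0,0,-16,0,0]
    - [0,0,-16,0,-0.5]
    - [0,0,-16,0,-1]
    - [0,0,-16,0,-1]

```text
clock: 9.52
position: [0.6503, 0.0581, 0.0294]
tool_rot: [3.141, -0.0, 1.742]
force: [-0.3, 0.4, -0.2]
grip_width: 0.0772
```

>>> servo_tool:
  plan:
    - [0,0,0,0,-1]
    - [0,0,0,0,-1]
    - [0,0,20,0,-1]
    - [0,0,50,0,-1]
    - [0,0,80,0,-1]
    - [-20,-15,80,0,-1]
    - [-50,-35,80,0,-1]
    - [-80,-55,80,0,-1]
    - [-110,-75,80,0,-1]
    - [-130,-95,80,0,-1]

```text
clock: 10.35
position: [0.5175, -0.0376, 0.1094]
tool_rot: [-3.141, -0.0, 1.742]
force: [0.8, -1.7, -0.7]
grip_width: 0.0852
```

```bash
python3 look.py wrist w6
```

```text
10.35 [ 0.5175 -0.0376  0.1094] [-3.141 -0.     1.742] 0.08515617730732387 [ 0.8 -1.7 -0.7]
```

View pics/w6.png

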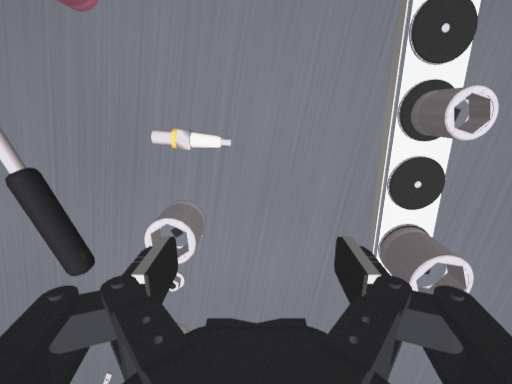

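```bash
python3 - <<'E'
import pickle
from h import *
c=pickle.load(open('pics/w6.pkl','rb'))
for n,u,v,z in [('B',445.5,28.5,.018),('36',471.5,112,.062),('D',417.5,184.5,.018),('50',440.5,288,.072),('43',170.5,242.5,.05)]: print(n,p2w(c,u,v,z).round(4))
E
```

```text
B [0.639  0.1182 0.018 ]
36 [0.6497 0.0576 0.062 ]
D [ 0.6601 -0.0044  0.018 ]
50 [ 0.6708 -0.0728  0.072 ]
43 [ 0.4536 -0.0823  0.05  ]
```

The 36 stands centred on pad C, and the 43 is at (0.4535, -0.082). Next I grasp it.

>>> servo_tool:
  plan:
    - [-33,-22,0,0,-1]
    - [-67,-45,0,0,-1]
    - [-67,-45,-20,0,-1]
    - [-67,-45,-45,0,-1]
    - [-67,-45,-70,0,-1]
    - [-67,-45,-88,0,-1]
    - [-67,-45,-97,0,-1]
    - [-67,-45,-97,0,-1]
    - [-67,-45,-97,0,0]
    - [-67,-45,-97,0,1]

```text
clock: 11.23
position: [0.4538, -0.082, 0.0132]
tool_rot: [3.14, 0.0, 1.742]
force: [0.4, -0.2, 1.0]
grip_width: 0.0639
```

>>> servo_tool:
  plan:
    - [0,0,0,0,1]
    - [0,0,0,0,1]
    - [0,0,0,0,1]
    - [0,0,0,0,1]
    - [0,0,0,0,1]
    - [0,0,0,0,1]
    - [0,0,10,0,1]
    - [0,0,30,0,1]
    - [0,0,60,0,1]
    - [0,0,90,0,1]

```text
clock: 12.07
position: [0.4526, -0.0819, 0.1038]
tool_rot: [-3.141, -0.0, 1.742]
force: [1.2, 1.0, -3.2]
grip_width: 0.042
```

```bash
python3 look.py wrist w7
```

```text
12.0667 [ 0.4526 -0.0819  0.1038] [-3.141 -0.     1.742] 0.042031045082225445 [ 1.2  1.  -3.2]
```

View pics/w7.png

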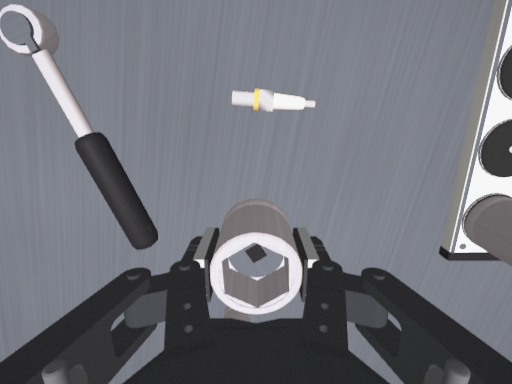

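The 43 is held, about 42 mm wide in the grip. Next is pad D at (0.660, -0.004).

>>> servo_tool:
  plan:
    - [35,20,0,0,1]
    - [70,38,0,0,1]
    - [105,52,0,0,1]
    - [140,64,0,0,1]
    - [175,74,0,0,1]
    - [200,78,0,0,1]
    - [207,78,0,0,1]
    - [207,78,-20,0,1]
    - [207,78,-40,0,1]
    - [207,78,-55,0,1]

```text
clock: 12.95
position: [0.6595, -0.0039, 0.0464]
tool_rot: [-3.141, 0.0, 1.742]
force: [-0.2, 0.3, -2.6]
grip_width: 0.0423
```

```bash
python3 look.py wrist w8; python3 look.py side s8
```

```text
12.95 [ 0.6595 -0.0039  0.0464] [-3.141  0.     1.742] 0.042262754331391025 [-0.2  0.3 -2.6]
13.0 [ 0.6581 -0.0038  0.0437] [-3.137 -0.     1.742] 0.04194106172692872 [-3.8 -0.6 -7.1]
```

View pics/w8.png

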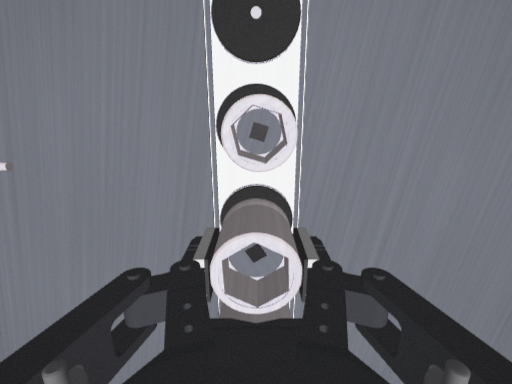

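View pics/s8.png

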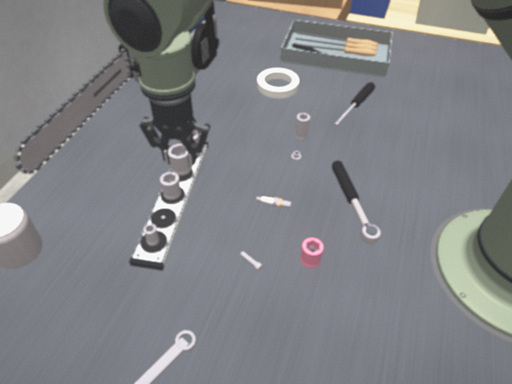

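>>> servo_tool:
  plan:
    - [0,0,-8,0,1]
    - [0,0,-16,0,1]
    - [0,0,-16,0,1]
    - [0,0,-16,0,1]
    - [0,0,-16,0,1]
    - [0,0,-16,0,0.3]
    - [0,0,-16,0,0]
    - [0,0,-16,0,-0.5]
    - [0,0,-16,0,-1]
    - [0,0,-16,0,-1]

```text
clock: 13.88
position: [0.6604, -0.0039, 0.0315]
tool_rot: [3.141, 0.0, 1.742]
force: [0.2, 0.1, 0.3]
grip_width: 0.0768
```

>>> servo_tool:
  plan:
    - [0,0,0,0,-1]
    - [0,0,0,0,-1]
    - [0,0,20,0,-1]
    - [0,0,50,0,-1]
    - [0,0,80,0,-1]
    - [-30,0,90,0,-1]
    - [-65,0,90,0,-1]
    - [-95,-15,90,0,-1]
    - [-120,-45,90,0,-1]
    - [-140,-75,90,0,-1]

```text
clock: 14.72
position: [0.5184, -0.0786, 0.1216]
tool_rot: [3.141, -0.0, 1.744]
force: [1.7, -1.5, 0.1]
grip_width: 0.0856
```

>>> servo_tool:
  plan:
    - [-15,-30,0,0,-1]
    - [-30,-60,0,0,-1]
    - [-45,-90,0,0,-1]
    - [-60,-110,0,0,-1]
    - [-60,-110,0,0,-1]
    - [-60,-110,0,0,-1]
    - [-60,-110,0,0,-1]
    - [-60,-110,0,0,-1]
    - [-60,-110,0,0,-1]
    - [-60,-110,0,0,-1]

```text
clock: 15.55
position: [0.4606, -0.1881, 0.1212]
tool_rot: [-3.142, -0.0, 1.743]
force: [0.2, 0.1, 0.1]
grip_width: 0.0853
```

```bash
python3 look.py wrist w9;python3 look.py top t9
```

```text
15.55 [ 0.4606 -0.1881  0.1212] [-3.142 -0.     1.743] 0.08525675280327744 [0.2 0.1 0.1]
15.6 [ 0.4605 -0.1882  0.1212] [-3.142 -0.     1.743] 0.08535689000383713 [ 0.8 -0.3  0.2]
```

View pics/w9.png

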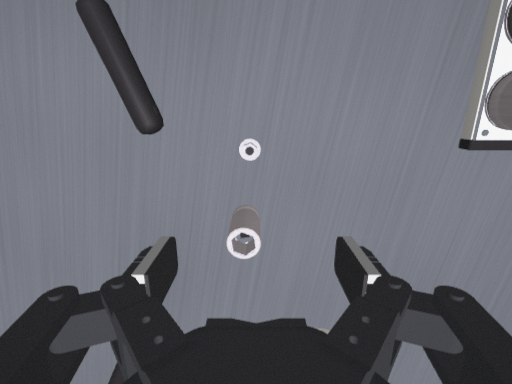

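View pics/t9.png

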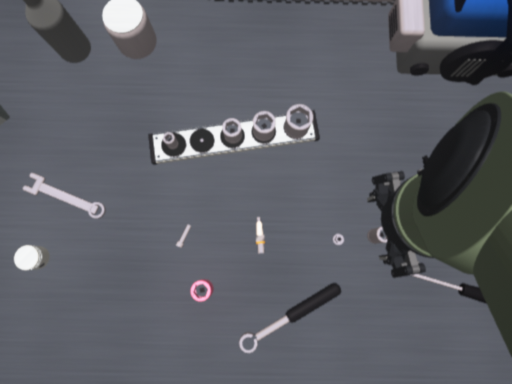

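```bash
python3 - <<'E'
import pickle,cv2
from h import *
c=pickle.load(open('pics/w9.pkl','rb'))
print(p2w(c,243.5,243.5,.06))
E
```

```text
[ 0.45689557 -0.22421858  0.06      ]
```

>>> servo_tool:
  plan:
    - [-3,-35,0,0,-1]
    - [-3,-35,0,0,-1]
    - [-3,-35,-20,0,-1]
    - [-3,-35,-50,0,-1]
    - [-3,-35,-80,0,-1]
    - [-3,-35,-103,0,-1]
    - [-3,-35,-103,0,-1]
    - [-3,-35,-103,0,-1]
    - [-3,-35,-103,0,0]
    - [-3,-35,-103,0,1]

```text
clock: 16.48
position: [0.4581, -0.2242, 0.0198]
tool_rot: [3.14, 0.001, 1.742]
force: [-0.1, -1.0, 0.5]
grip_width: 0.064
```

>>> servo_tool:
  plan:
    - [0,0,0,0,1]
    - [0,0,0,0,1]
    - [0,0,0,0,1]
    - [0,0,0,0,1]
    - [0,0,0,0,1]
    - [0,0,0,0,1]
    - [0,0,10,0,1]
    - [0,0,30,0,1]
    - [0,0,60,0,1]
    - [0,0,90,0,1]

```text
clock: 17.32
position: [0.4565, -0.2237, 0.1096]
tool_rot: [-3.14, -0.001, 1.741]
force: [1.2, 0.3, -1.4]
grip_width: 0.0279
```

```bash
python3 look.py wrist w10
```

```text
17.3167 [ 0.4565 -0.2237  0.1096] [-3.140e+00 -1.000e-03  1.741e+00] 0.02788221863159593 [ 1.2  0.3 -1.4]
```

View pics/w10.png

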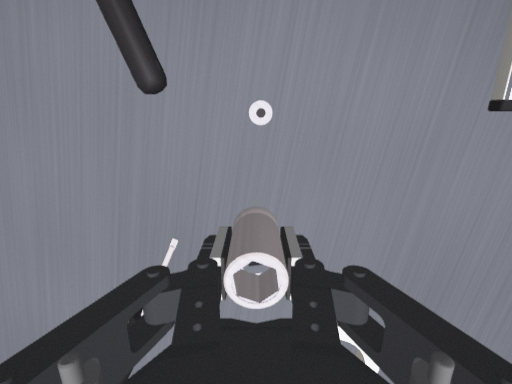

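>>> servo_tool:
  plan:
    - [0,25,0,0,1]
    - [0,60,0,0,1]
    - [0,97,0,0,1]
    - [0,135,0,0,1]
    - [5,173,0,0,1]
    - [15,211,0,0,1]
    - [25,249,0,0,1]
    - [45,283,0,0,1]
    - [70,310,0,0,1]
    - [100,330,0,0,1]

```text
clock: 18.2
position: [0.5571, 0.1098, 0.1091]
tool_rot: [-3.141, -0.001, 1.745]
force: [1.1, -0.3, -1.7]
grip_width: 0.0279
```

>>> servo_tool:
  plan:
    - [30,8,0,0,1]
    - [60,13,0,0,1]
    - [82,13,0,0,1]
    - [82,13,0,0,1]
    - [82,13,-20,0,1]
    - [82,13,-40,0,1]
    - [82,13,-50,0,1]
    - [82,13,-50,0,1]
    - [82,13,-50,0,1]
    - [82,13,-50,0,1]

```text
clock: 19.03
position: [0.6397, 0.1192, 0.0595]
tool_rot: [3.14, -0.0, 1.742]
force: [-0.5, -0.5, -0.9]
grip_width: 0.0282
```

```bash
python3 look.py wrist w11
```

```text
19.0333 [0.6397 0.1192 0.0595] [ 3.14  -0.     1.742] 0.02818142186285651 [-0.5 -0.5 -0.9]
```

View pics/w11.png

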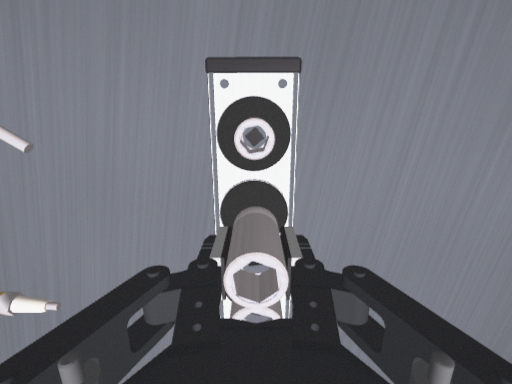

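>>> servo_tool:
  plan:
    - [0,0,-10,0,1]
    - [0,0,-17,0,1]
    - [0,0,-21,0,1]
    - [0,0,-21,0,1]
    - [0,0,-21,0,1]
    - [0,0,-21,0,1]
    - [0,0,-21,0,1]
    - [0,0,-21,0,1]
    - [0,0,-21,0,1]
    - [0,0,-21,0,1]

```text
clock: 19.92
position: [0.6392, 0.1191, 0.0373]
tool_rot: [-3.142, -0.0, 1.742]
force: [-0.6, -0.3, -1.4]
grip_width: 0.0281
```

>>> servo_tool:
  plan:
    - [0,0,0,0,0.4]
    - [0,0,0,0,0]
    - [0,0,0,0,-0.5]
    - [0,0,0,0,-1]
    - [0,0,0,0,-1]
    - [0,0,0,0,-1]
    - [0,0,0,0,-1]
    - [0,0,20,0,-1]
    - [0,0,50,0,-1]
    - [0,0,80,0,-1]

```text
clock: 20.75
position: [0.6386, 0.1189, 0.1177]
tool_rot: [-3.14, 0.0, 1.742]
force: [1.0, -0.4, -0.1]
grip_width: 0.0858
```

>>> servo_tool:
  plan:
    - [-10,0,20,0,-1]
    - [-40,0,30,0,-1]
    - [-75,0,30,0,-1]
    - [-110,0,30,0,-1]
    - [-130,30,30,0,-1]
    - [-150,60,30,0,-1]
    - [-150,95,30,0,-1]
    - [-150,130,30,0,-1]
    - [-150,150,30,0,-1]
    - [-150,150,30,0,-1]

```text
clock: 21.58
position: [0.4883, 0.2743, 0.1472]
tool_rot: [3.141, -0.002, 1.747]
force: [-0.1, 0.2, -0.7]
grip_width: 0.0851
```

```bash
python3 look.py top t12; python3 look.py side s12
python3 - <<'E'
import cv2
f=cv2.imread('pics/t12.png');cv2.imwrite('pics/t12c.png',cv2.resize(f[95:175,140:330],None,fx=4,fy=4,interpolation=cv2.INTER_CUBIC))
f=cv2.imread('pics/s12.png');cv2.imwrite('pics/s12c.png',cv2.resize(f[110:280,120:230],None,fx=3,fy=3,interpolation=cv2.INTER_CUBIC))
E
```

```text
21.5833 [0.4883 0.2743 0.1472] [ 3.141e+00 -2.000e-03  1.747e+00] 0.0850759412918759 [-0.1  0.2 -0.7]
21.6333 [0.4886 0.2715 0.1471] [ 3.142e+00 -1.000e-03  1.745e+00] 0.08516955400596662 [ 0.9 -1.3 -0.2]
```

View pics/t12c.png

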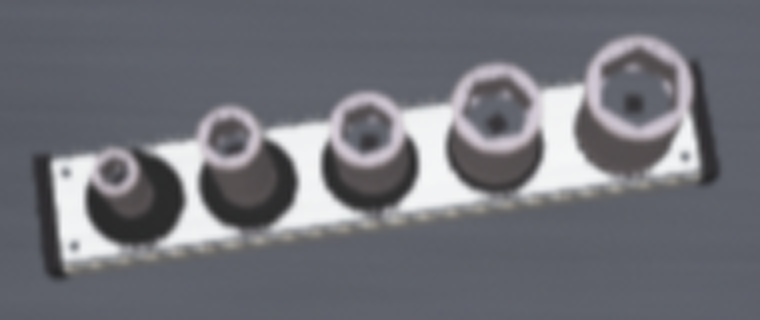

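View pics/s12c.png

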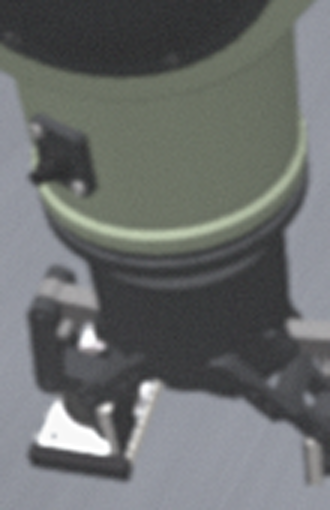

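```bash
python3 - <<'E'
from workcell import bot
from h import *
c=bot.calibration('top')
P={'22':(115,171,.056),'29':(229,138,.078),'36':(366,131,.062),'43':(497,109,.068),'50':(637,87,.072)}
pad={'22':(.6297,.1756),'29':(.6393,.12),'36':(.6501,.059),'43':(.6604,-.0032)}
W={k:p2w(c,(x+.5)/4-.5+140,(y+.5)/4-.5+95,z)[:2] for k,(x,y,z) in P.items()}
for k in W: print(k,W[k].round(4),np.linalg.norm(W[k]-W['50']).round(4), np.linalg.norm(W[k]-pad[k]).round(4) if k in pad else '')
print(bot.job_done())
E
```

```text
22 [0.6302 0.1762] 0.2475 0.0007
29 [0.6398 0.1194] 0.19 0.0008
36 [0.6505 0.0582] 0.1278 0.0009
43 [ 0.6605 -0.0031] 0.0658 0.0002
50 [ 0.6713 -0.0679] 0.0 
the job is handed in; nothing more can be done
None
```

The row is finished and handed in at about 21.6 s of the 93 s allowed. Going out from the 50 mm socket, the 43, 36, 29 and 22 mm sockets stand on the four pads with their openings up. All are let go, and the arm is clear of the rail.

- **Placement:** In the last top view each socket is within 1 mm of its pad's centre. They stand 66, 128, 190 and 248 mm from the 50 mm socket, all inside the required ranges.
- **50 mm socket:** It reads at the same pixel as at the start, so it has not moved.
- **One slip:** After I released the 22, one call took the open gripper about 21 mm lower than intended. The fingers passed outside the rail, and no unusual force showed at the end of that call. The next picture showed the 22 still upright and centred.
- **Checks not made:** The final side view was blocked by the arm, so uprightness was confirmed only from the top view. The wrist and top cameras disagreed by up to about 5 mm on the 50 mm socket's y position. Either value keeps all the spacings in range.

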